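# Stock the tea chest and wind the brewing timer

### The arm

A 6-joint arm with a two-finger parallel gripper is mounted at the origin on the work surface. World frame = base frame: x ahead of the robot, y to its left, z up, the work surface at z = 0. Lengths are in mm, angles in rad, forces in N, time in s.
With the tool pointing down it reaches from about 350 to 875 mm from the base axis. Payload 4.2 kg.
Tool frame: the origin (TCP) lies at the very end of the fingers, on their centre line; the grasp point (between the pads) lies 19 mm behind it; z points along the fingers, y is the direction in which the jaws open and shut (so a half turn about z gives the same grasp; the last joint's range is limited). The gripper opens to 85 mm and grips with 20 to 120 N. Pads are 22 mm wide; open, the fingers measure 114 mm over their backs; the gripper's body (76 mm by 85 mm) begins 54 mm behind the grasp point. The pads swing forward as they close: fully open they stand 13 mm farther back than shut.
Start: joints at [1.372, 0.385, 0.008, 0, -1.194, -0.259], TCP at [276.201, 560.636, 231.312] pointing down, gripper open.
Joint ranges: [-3.14, 3.14], [-1.21, 2.06], [-1.07, 1.41], [-3.16, 2.05], [-2.99, -0.16], [-3.1, 3.1]. Speed limits (rad/s): [2.79, 2.79, 3.14, 3.14, 3.14, 3.14].

### API

Orientations are given as a unit quaternion [x, y, z, w].
In Python, from bench import arm, optics, job gives the robot as it stands.
- The arm moves only by the tool send_rows, never from a script. Its argument "steps" is a list that holds one entry, the list of rows, each a list of 5 numbers: the shift along the tool's x, y, z in cm, then the turn about the tool's z in rad, then the opening, from 0 (shut) to 1 (fully open). A call has 1 to 10 rows; each row shifts and turns the pose as measured when the row begins, along the tool's axes as they then stand; what a row does not reach is not made up. A row lasts 1/12 s, in which the tool goes at most 41.7 mm and 7.16 degrees, less where a joint would pass 70% of its speed; a pose out of reach is approached as far as the arm can. A call with a gripper value outside its range is refused whole. The fingers move at their own pace and stop on an object; the grip force is fixed at half the most. Time passes only in rows, so rows that do not move let the fingers close. It gives the time, the measured TCP pose, the force and the opening at its end, in the units of the state.
- arm.read_state(): the state, without advancing time (a new reading comes with each control period).
- optics.get_image(name): name is "scene" or "top" or "wrist"; returns (picture, depth): 400x640x3 uint8, blue, green, red; 400x640 float32, mm along the optical axis (not along the pixel's ray), 0 where there is no reading.
- optics.get_calibration(name): a dict with "K" (3x3 intrinsics, pixels), "k1" (the pictures are not rectified: a ray, as slopes to the right and down, at radius r is drawn at 1 + k1 r^2 times it, then the intrinsics apply), "rvec" (rotation vector, rad) and "tvec" (3), from world to camera coordinates, as OpenCV has them; the wrist camera has in their place "hand_eye" (4x4, takes a point from camera to tool coordinates, whose origin is the TCP and whose axes are the flange's). Camera axes: x right, y down, z forward; pixel columns grow to the right and rows downward; lengths in mm; the calibration is good to about 2 mm. A picture is of the moment at which its call begins: read the wrist's pose just before it. get_calibration takes no time and is no camera call.
- job.job_done(): hands the job in, once; it reports no verdict.
The state is a dict: "clock": time; "joints": joint angles; "joint_vel": joint speeds; "joint_efforts": joint torques, N m; "position": TCP position; "ee_rot": TCP orientation; "contact_force": force on the tool from outside, world axes, zero at the start; "wrist_torque": the same for the moment, N m; "gripper_width": finger opening in mm.
Only numpy, scipy, OpenCV 4.12 (cv2) and the standard library are available. Lean on these libraries where they do the work, as an engineer would, in place of code of your own. Each camera call takes 0.05 s, during which the arm holds its last target. There are 200 camera calls.

### The job

Get the tea station ready for the next guests: lift every tea tin up over the rail of the storage rack and stand it upright on the floor of a compartment of the wooden tea chest. When all the tins are in, press the chest's sprung clear lid down until its catch holds it shut, and only then, last of all, wind the brewing timer's key clockwise, in as many turns as it takes, all the way to its stop. Leave the teapot, the mug and the sugar bowl standing where they are.

Things in the scene. Friction and masses are not known exactly. Their poses are not given: they have to be found in the camera images.
- chest: Wooden tea chest, open above, fixed, 134 mm (x) by 272 (y) by 50 high; origin: centre of underside, z up, front -x to the robot. Walls and floor 5 mm. Three dividers (4 mm thick, along x, tops 17 mm above the underside, at y = -66, 0, 66 mm) make four compartments 124 mm long, 61 wide, centred at y = -99, -33, 33, 99 mm. Brass ball catch at mid front rim.
- lid (a joint): Clear lid of the chest, 134 by 272 mm, 29 deep, hollow below; hinge line at chest x = +67, z = 51 mm, along y. Rad: 0 shut, 1.8 open (leaning back past upright). A spring drives it fully open (3 N at the front edge resists) unless the front edge is pressed down, 9 to 12 N in all, past the catch at about 0.07; then it stays at 0. 11 mm to spare over a standing tin.
- lid_lip (a point): Middle of the lid's front upper edge: 134 mm from the hinge line, 29 mm above it when shut (chest x = -67, z = 80 mm). A dark finger lip, 70 mm wide, 6 thick, sticks out 14 mm beyond it. Axes turn with the lid: z is normal to its outer face, -x points from hinge to front edge. With the lid open the lip reaches 200 mm above the table.
- rack: Storage rack, fixed: wooden board 100 mm (x) by 300 (y), its top 40 mm above the table; origin under its centre at table height, z up, front -x roughly to the robot. A round 8 mm steel rail runs all round the edge, its top 22 mm above the board; free space inside 86 by 284 mm. Open above.
- key (a joint): Winding key of the timer, rad, 0 to 5.4; grows as the key turns clockwise seen from above. At 0 its wing lies along the timer's x axis. 5.4 is the stop (fully wound). A spring and brake resist: 0.09 N m at first, 0.16 near the stop; it stays where it is let go.
- key_grip (a point): On the key's axis, mid-height of the wing: 88 mm above the table. The brass wing is 42 mm long (this point's x), 10 mm thick (its y), and spans 70 to 102 mm above the table. The axes turn with the key.
- timer: Clockwork brewing timer, fixed: white drum 80 mm across and 50 mm high (steel face on top), origin at the centre of its underside, z up. The key stands on its top.
- teapot: Loose white teapot, about 104 mm across without spout and handle, 96 mm high, origin at centre of underside; leave alone.
- cup: Loose white mug, 80 mm across and 60 mm high, origin at centre of underside; leave alone.
- sugar: Loose white sugar bowl with lid, 80 mm across and 76 mm high, origin at centre of underside; leave alone.
- tin0: Green round tea tin with a paper band and a steel lid, 50 mm across, 58 mm high, about 0.12 kg; origin at the centre of its underside, z up its axis. May be absent. Starts upright on the rack's board.
- tin1: Red round tea tin with a paper band and a steel lid, 50 mm across, 58 mm high, about 0.12 kg; origin at the centre of its underside, z up its axis. May be absent. Starts upright on the rack's board.
- tin2: Yellow round tea tin with a paper band and a steel lid, 50 mm across, 58 mm high, about 0.12 kg; origin at the centre of its underside, z up its axis. May be absent. Starts upright on the rack's board.
- tin3: Blue round tea tin with a paper band and a steel lid, 50 mm across, 58 mm high, about 0.12 kg; origin at the centre of its underside, z up its axis. May be absent. Starts upright on the rack's board.
Things that resemble listed ones, but are neither listed nor needed, are in the scene too. What is meant by the tin0 is not purple, and is the larger of those in its own colour.

How it is judged:
By the outcome, as a careful person would: the job done as asked, in the order asked, and still so for the second after the job is handed in, with the robot touching nothing.
Of tin0, tin1, tin2, tin3 only 2 to 4 are there at a start; the rules pass over those that are not, and their reading is None.
At some moment in a run one of tin0, tin1, tin2, tin3 may be knocked a few centimetres aside while the robot is not near it.
It also fails if it takes over 210 s, if anything falls off the work surface, if the arm or the gripper's body presses on something with over 40 N, if the wrist force passes 120 N, or if a joint passes its speed limit or range.

## Working session

There is one attempt and no reset: what is moved stays moved. The work goes in short steps, Python scripts to look and compute and a tool call to move; the robot and the scene stay as the last step left them, time stands still between calls to the robot, and variables do not carry over. Pictures are saved under pics/ and viewed, about 12 in all and at most 16, crops included, and the job is handed in when it is done.

Besides the shell and the picture viewer there is one more tool, called as name([rows], argument=value, ...), one row to a line, values as JSON. send_rows: Moves the arm, as the interface text tells. Its arguments: {"type":"object","properties":{"steps":{"type":"array","items":{"type":"array","items":{"type":"array","items":{"type":"number"}}}}},"required":["steps"]}

```bash
ls; mkdir -p pics; cat > h.py <<'E'
import numpy as np, cv2
from scipy.spatial.transform import Rotation as R
from bench import arm, optics, job
def cloud(name):
    s=arm.read_state(); im,d=optics.get_image(name); c=optics.get_calibration(name)
    K=np.array(c["K"]); h,w=d.shape
    u,v=np.meshgrid(np.arange(w),np.arange(h))
    p=np.stack([u,v],-1).reshape(-1,1,2).astype(float)
    n=cv2.undistortPoints(p,K,np.array([c["k1"],0,0,0,0.])).reshape(h,w,2)
    P=np.dstack([n*d[...,None],d]).reshape(-1,3)
    if "hand_eye" in c:
        H=np.array(c["hand_eye"]); P=P@H[:3,:3].T+H[:3,3]
        P=R.from_quat(s["ee_rot"]).apply(P)+np.array(s["position"])
    else:
        M=R.from_rotvec(np.ravel(c["rvec"])); P=M.inv().apply(P-np.ravel(c["tvec"]))
    P[d.ravel()==0]=np.nan
    return im,d,P.reshape(h,w,3)
E
python3 - <<'E'
from h import *
print(arm.read_state())
for n in("scene","top"):
    im,d,P=cloud(n); cv2.imwrite(f"pics/{n}0.png",im); np.save(f"{n}0.npy",P)
E
```

```text
pics
{'clock': 0.0, 'joints': array([ 1.37161964e+00,  3.85556239e-01,  6.61761002e-03, -4.68827548e-04,
       -1.19397129e+00, -2.58622390e-01]), 'joint_vel': array([ 2.87076917e-04,  3.33626627e-04, -7.87481994e-05, -6.42004359e-04,
        9.68296219e-04, -2.29838314e-04]), 'joint_efforts': array([-3.97905260e-04, -3.92289877e+01,  1.88394517e+01,  4.18602750e+00,
       -4.77122376e-03,  1.02427762e-05]), 'position': array([275.95591996, 560.1369216 , 230.22301955]), 'ee_rot': array([ 9.73896491e-01, -2.26990002e-01, -1.86372838e-04,  1.06280504e-03]), 'contact_force': array([0.61574262, 0.06845598, 0.31398261]), 'wrist_torque': array([-0.0108095 , -0.03237688, -0.01062496]), 'gripper_width': 85.45025949423352}
```

View pics/scene0.png

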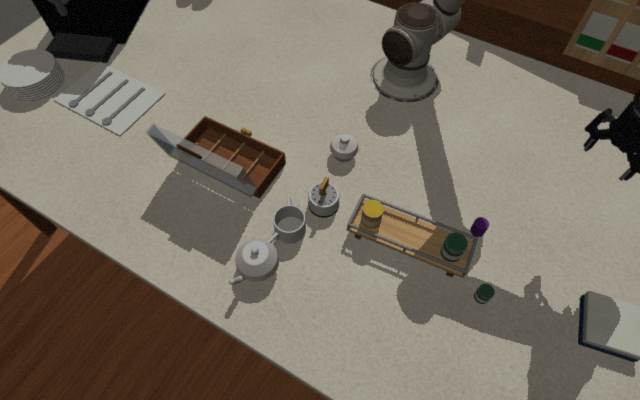

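View pics/top0.png

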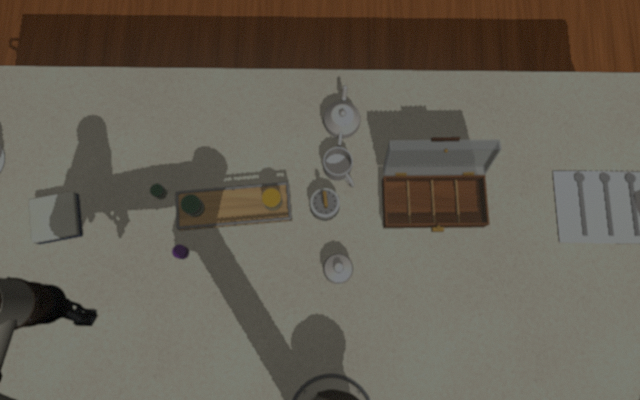

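The scene view shows yellow (372,212) and green (455,245) tins in the rack, and small purple and green decoys outside it. The chest is at (235,155), the timer at (323,195), and the teapot, mug and sugar bowl stand nearby. The top view shows the same layout: tins at (272,197) and (192,206), timer at (325,203), chest at (435,202).

```bash
python3 - <<'E'
from h import *
P=np.load("top0.npy"); S=np.load("scene0.npy")
I={"top":cv2.imread("pics/top0.png"),"scene":cv2.imread("pics/scene0.png")}
def reg(n,Q,u0,u1,v0,v1,z0,z1,im=None):
    p=Q[v0:v1,u0:u1].reshape(-1,3); p=p[(p[:,2]>z0)&(p[:,2]<z1)]
    if len(p)<3: print(n,len(p));return
    r=cv2.minAreaRect(p[:,:2].astype(np.float32))
    print(n,len(p),"med",np.median(p,0).round(1),"rect",np.round(r[0],1),np.round(r[1],1),round(r[2],1))
    return p
for n,a in dict(green=(175,210,190,222),yellow=(255,290,180,212)).items(): reg(n,P,*a,88,110)
reg("table",P,230,300,280,340,-50,50)
reg("rail",P,165,300,175,235,52,72)
reg("chest rim",P,370,500,165,240,42,58)
reg("chestfloor",P,410,430,190,215,-10,14)
reg("drum",P,305,345,183,222,44,58)
reg("wing",P,305,345,183,222,85,115)
reg("pot",P,320,362,95,140,70,120)
reg("cup",P,318,358,145,178,45,75)
reg("sugar",P,318,360,248,290,50,90)
reg("lid",P,375,510,130,180,60,230)
for n,a in dict(green=(438,470,228,265),yellow=(358,386,196,226)).items(): reg("S"+n,S,*a,88,110)
reg("Swing",S,305,345,170,220,85,115);reg("Sdrum",S,305,345,170,220,44,58)
E
```

```text
green 327 med [525.4 362.1  98.4] rect [525.1 362.4] [50.1 49.9] 29.5
yellow 319 med [543.5 157.8  98.6] rect [543.7 157.4] [49.4 49.3] 8.5
table 4184 med [264.1 175.2   0.6] rect [264.7 176.8] [151.  185.1] 0.7
rail 959 med [522.7 264.4  61.6] rect [531.1 261.2] [103.6 300.6] 5.6
chest rim 1711 med [ 622.3 -273.7   50.9] rect [ 558.5 -273.2] [178.8 275. ] 0.9
chestfloor 495 med [ 554.1 -239.     5.2] rect [ 554.5 -238.8] [53.9 70.1] 88.4
drum 597 med [541.   22.3  51.2] rect [543.   21.1] [77.  76.9] 0.0
wing 69 med [541.7  20.8 100.7] rect [542.8  20.9] [41.6 10. ] 7.2
pot 538 med [774.7 -23.6  77.9] rect [776.1 -23.3] [73.  77.4] 50.1
cup 230 med [648.5 -16.8  57.5] rect [657.3 -13.9] [79.2 87.1] 80.5
sugar 560 med [369.8 -14.4  56.4] rect [371.4 -16. ] [68.9 69.4] 0.0
lid 2907 med [ 658.3 -274.   127.7] rect [ 650.5 -270.9] [ 60.  273.7] 1.4
Sgreen 393 med [529.7 363.3  98.7] rect [527.1 362.6] [52. 50.] 44.2
Syellow 347 med [548.1 159.6  98.5] rect [545.6 159. ] [50.1 49.5] 12.9
Swing 87 med [547.3  23.3 100.4] rect [545.2  21.2] [41.  10.7] 7.0
Sdrum 554 med [551.   27.3  51.8] rect [563.1  30. ] [116.8  77.2] 25.6
```

```bash
cat >> h.py <<'E'
def plan(xyz,psi=None,rows=None):
    """deltas from the present pose to target, as rows in tool axes"""
    s=arm.read_state(); p=np.array(s["position"]); m=R.from_quat(s["ee_rot"]).as_matrix()
    a=np.arctan2(m[1,0],m[0,0]); b=a if psi is None else psi
    d=np.array(xyz)-p; n=rows or int(max(np.ceil(np.linalg.norm(d)/38),np.ceil(abs(b-a)/.12),1))
    print("at",p.round(1),"psi",round(a,3),"w",round(s["gripper_width"],1),"F",s["contact_force"].round(1),"n",n,"t",round(s["clock"],1))
    for k in range(n):
        q=a+(b-a)*k/n; c,t=np.cos(q),np.sin(q)
        w=d/n/10; print([round(x,2) for x in (c*w[0]+t*w[1], t*w[0]-c*w[1], -w[2], -(b-a)/n)])
E
python3 - <<'E'
from h import *
P=np.load("top0.npy")
p=P[150:245,370:505].reshape(-1,3)
q=p[(p[:,2]>46)&(p[:,2]<55)]
# left/right/front extents by slices
for y in (-390,-350,-310,-250,-200,-160):
    s=q[abs(q[:,1]-y)<6]; s2=s[s[:,0]<540]; print("y",y,"front wall x",s2[:,0].min().round(1),s2[:,0].max().round(1))
for x in (520,545,570,590):
    s=q[abs(q[:,0]-x)<6]; print("x",x,"y",s[:,1].min().round(1),s[:,1].max().round(1), "inner",s[s[:,1]>-270][:,1].min().round(1),s[s[:,1]<-270][:,1].max().round(1))
L=p[(p[:,2]>60)]
for z in (70,100,130,160,180,195):
    s=L[abs(L[:,2]-z)<6]; print("lid z",z,len(s), s[:,0].min().round(1) if len(s) else '', s[:,0].max().round(1) if len(s) else '')
plan((527,363,150),-1.571)
E
```

```text
y -390 front wall x 488.0 491.5
y -350 front wall x 487.7 491.2
y -310 front wall x 487.2 490.4
y -250 front wall x 484.8 489.4
y -200 front wall x 483.8 489.2
y -160 front wall x 483.1 485.9
x 520 y -408.7 -137.6 inner -140.9 -402.8
x 545 y -408.9 -138.4 inner -141.7 -403.2
x 570 y -407.7 -136.2 inner -142.0 -404.3
x 590 y -407.9 -136.6 inner -139.5 -401.5
lid z 70 263 619.3 655.4
lid z 100 248 625.3 663.3
lid z 130 188 635.4 667.2
lid z 160 15 641.2 658.1
lid z 180 44 645.5 652.3
lid z 195 0  
at [276.  560.2 230.3] psi -0.458 w 85.2 F [0.4 0.1 0.3] n 10 t 0.1
[np.float64(3.12), np.float64(0.66), np.float64(0.8), np.float64(0.11)]
[np.float64(3.18), np.float64(0.31), np.float64(0.8), np.float64(0.11)]
[np.float64(3.19), np.float64(-0.05), np.float64(0.8), np.float64(0.11)]
[np.float64(3.17), np.float64(-0.4), np.float64(0.8), np.float64(0.11)]
[np.float64(3.1), np.float64(-0.75), np.float64(0.8), np.float64(0.11)]
[np.float64(3.0), np.float64(-1.09), np.float64(0.8), np.float64(0.11)]
[np.float64(2.86), np.float64(-1.42), np.float64(0.8), np.float64(0.11)]
[np.float64(2.69), np.float64(-1.73), np.float64(0.8), np.float64(0.11)]
[np.float64(2.48), np.float64(-2.01), np.float64(0.8), np.float64(0.11)]
[np.float64(2.24), np.float64(-2.28), np.float64(0.8), np.float64(0.11)]
```

send_rows([
  [[3.1,0.7,0.8,0.11,1],[3.2,0.3,0.8,0.11,1],[3.2,0,0.8,0.11,1],[3.2,-0.4,0.8,0.11,1],[3.1,-0.75,0.8,0.11,1],[3.0,-1.1,0.8,0.11,1],[2.9,-1.4,0.8,0.11,1],[2.7,-1.7,0.8,0.11,1],[2.5,-2.0,0.8,0.11,1],[2.2,-2.3,0.8,0.11,1]],
])

```text
clock: 0.93
position: [528.2, 354.1, 143.5]
ee_rot: [-0.698, 0.717, 0.001, -0.003]
contact_force: [0.1, 0.2, 0.3]
gripper_width: 85.0
```

```bash
python3 - <<'E'
from h import *
im,d,P=cloud("wrist"); cv2.imwrite("pics/w1.png",im)
p=P.reshape(-1,3); q=p[(p[:,2]>92)&(p[:,2]<104)&(abs(p[:,0]-527)<70)&(abs(p[:,1]-363)<70)]
print(len(q),np.median(q,0) if len(q) else '', cv2.minAreaRect(q[:,:2].astype(np.float32)) if len(q)>3 else '')
plan((527,363,64),-1.571)
E
```

```text
3592 [527.47742795 361.59225441  98.16742701] ((527.5260620117188, 363.57666015625), (50.687137603759766, 51.160579681396484), 22.213577270507812)
at [530.9 349.9 141.1] psi -1.607 w 85.2 F [ 3.4  0.1 -1.1] n 3 t 1.0
[np.float64(-0.43), np.float64(0.15), np.float64(2.57), np.float64(-0.01)]
[np.float64(-0.43), np.float64(0.14), np.float64(2.57), np.float64(-0.01)]
[np.float64(-0.43), np.float64(0.14), np.float64(2.57), np.float64(-0.01)]
```

send_rows([
  [[-1.3,0.35,1.0,-0.03,1],[0,0,2.2,0,1],[0,0,2.2,0,1],[0,0,1.8,0,1],[0,0,0.3,0,1],[0,0,0,0,1]],
])

```text
clock: 1.48
position: [527.9, 361.0, 58.9]
ee_rot: [-0.705, 0.709, 0.0, -0.007]
contact_force: [0.4, 0.2, 0.2]
gripper_width: 85.5
```

```bash
python3 - <<'E'
from h import *
plan((527.5,362.5,65),-1.571)
E
```

```text
at [527.9 361.   58.9] psi -1.577 w 85.5 F [0.4 0.2 0.2] n 1 t 1.5
[np.float64(-0.15), np.float64(0.05), np.float64(-0.61), np.float64(-0.01)]
```

send_rows([
  [[-0.1,0.05,-0.5,0,1],[0,0,0,0,0.3],[0,0,0,0,0.3],[0,0,0,0,0.3],[0,0,0,0,0.3],[0,0,0,0,0.3],[0,0,0,0,0.3],[0,0,0,0,0.3]],
])

```text
clock: 2.15
position: [528.0, 365.7, 69.6]
ee_rot: [-0.706, 0.708, 0.0, -0.003]
contact_force: [0.4, -0.1, -1.5]
gripper_width: 48.8
```

send_rows([
  [[0,0,0,0,0.3],[0,0,-1.5,0,0.3],[0,0,-2.5,0,0.3],[0,0,-2.5,0,0.3],[0,0,-2,0,0.3],[0,0,0,0,0.3]],
])

```text
clock: 2.65
position: [527.1, 363.8, 153.7]
ee_rot: [-0.706, 0.708, 0.0, -0.008]
contact_force: [1.6, 0.9, 0.1]
gripper_width: 48.2
```

```bash
python3 - <<'E'
from h import *
im,d,P=cloud("wrist"); cv2.imwrite("pics/w2.png",im)
plan((553.5,-306,165),-1.571)
E
```

```text
at [526.1 363.2 151.6] psi -1.575 w 48.3 F [-0.9 -0.2 -1.7] n 18 t 2.7
[np.float64(3.72), np.float64(-0.17), np.float64(-0.07), np.float64(-0.0)]
[np.float64(3.72), np.float64(-0.17), np.float64(-0.07), np.float64(-0.0)]
[np.float64(3.72), np.float64(-0.17), np.float64(-0.07), np.float64(-0.0)]
[np.float64(3.72), np.float64(-0.16), np.float64(-0.07), np.float64(-0.0)]
[np.float64(3.72), np.float64(-0.16), np.float64(-0.07), np.float64(-0.0)]
[np.float64(3.72), np.float64(-0.16), np.float64(-0.07), np.float64(-0.0)]
[np.float64(3.72), np.float64(-0.16), np.float64(-0.07), np.float64(-0.0)]
[np.float64(3.72), np.float64(-0.16), np.float64(-0.07), np.float64(-0.0)]
[np.float64(3.72), np.float64(-0.16), np.float64(-0.07), np.float64(-0.0)]
[np.float64(3.72), np.float64(-0.16), np.float64(-0.07), np.float64(-0.0)]
[np.float64(3.72), np.float64(-0.16), np.float64(-0.07), np.float64(-0.0)]
[np.float64(3.72), np.float64(-0.16), np.float64(-0.07), np.float64(-0.0)]
[np.float64(3.72), np.float64(-0.16), np.float64(-0.07), np.float64(-0.0)]
[np.float64(3.72), np.float64(-0.16), np.float64(-0.07), np.float64(-0.0)]
[np.float64(3.72), np.float64(-0.16), np.float64(-0.07), np.float64(-0.0)]
[np.float64(3.72), np.float64(-0.16), np.float64(-0.07), np.float64(-0.0)]
[np.float64(3.72), np.float64(-0.15), np.float64(-0.07), np.float64(-0.0)]
[np.float64(3.72), np.float64(-0.15), np.float64(-0.07), np.float64(-0.0)]
```

View pics/w2.png

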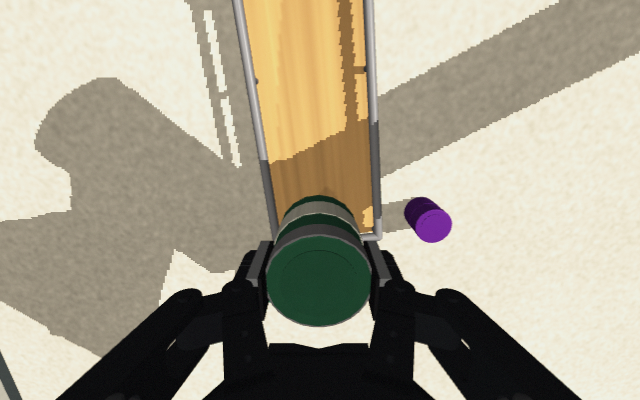

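The green tin is held upright between the pads at (318,260), clear of the rack.

send_rows([
  [[2.5,-0.1,-0.3,0,0.3],[3.7,-0.2,-0.2,0,0.3],[3.7,-0.2,-0.2,0,0.3],[3.7,-0.2,0,0,0.3],[3.7,-0.2,0,0,0.3],[3.7,-0.2,0,0,0.3],[3.7,-0.2,0,0,0.3],[3.7,-0.2,0,0,0.3],[3.7,-0.2,0,0,0.3],[3.7,-0.2,0,0,0.3]],
])

```text
clock: 3.53
position: [536.4, -4.9, 148.2]
ee_rot: [0.709, -0.705, -0.006, 0.019]
contact_force: [1.2, 0.0, -1.3]
gripper_width: 48.1
```

```bash
python3 - <<'E'
from h import *
plan((553.5,-306,160),-1.571)
E
```

```text
at [536.4  -4.9 148.2] psi -1.565 w 48.1 F [ 1.2  0.  -1.3] n 8 t 3.5
[np.float64(3.77), np.float64(-0.19), np.float64(-0.15), np.float64(0.0)]
[np.float64(3.76), np.float64(-0.19), np.float64(-0.15), np.float64(0.0)]
[np.float64(3.76), np.float64(-0.2), np.float64(-0.15), np.float64(0.0)]
[np.float64(3.76), np.float64(-0.2), np.float64(-0.15), np.float64(0.0)]
[np.float64(3.76), np.float64(-0.2), np.float64(-0.15), np.float64(0.0)]
[np.float64(3.76), np.float64(-0.21), np.float64(-0.15), np.float64(0.0)]
[np.float64(3.76), np.float64(-0.21), np.float64(-0.15), np.float64(0.0)]
[np.float64(3.76), np.float64(-0.21), np.float64(-0.15), np.float64(0.0)]
```

send_rows([
  [[3.7,-0.2,-0.3,0,0.3],[3.7,-0.2,-0.3,0,0.3],[3.7,-0.2,-0.3,0,0.3],[3.7,-0.2,-0.2,0,0.3],[3.7,-0.2,-0.2,0,0.3],[3.7,-0.2,-0.2,0,0.3],[3.5,-0.2,0,0,0.3],[1.5,0,0,0,0.3],[0,0,0,0,0.3],[0,0,0,0,0.3]],
])

```text
clock: 4.37
position: [540.1, -296.4, 150.3]
ee_rot: [-0.704, 0.709, 0.018, -0.027]
contact_force: [0.2, 0.0, -1.6]
gripper_width: 48.8
```

```bash
python3 - <<'E'
from h import *
plan((553.5,-306,80),-1.571)
E
```

```text
at [ 540.1 -296.4  150.3] psi -1.577 w 48.8 F [ 0.2  0.  -1.6] n 2 t 4.4
[np.float64(0.48), np.float64(-0.67), np.float64(3.52), np.float64(-0.0)]
[np.float64(0.48), np.float64(-0.67), np.float64(3.52), np.float64(-0.0)]
```

send_rows([
  [[0.7,-0.9,1.0,0,0.3],[0.4,-0.5,2.0,0,0.3],[0,0,2.0,0,0.3],[0,0,1.0,0,0.3],[0,0,0,0,0.3],[0,0,0,0,0.3]],
])

```text
clock: 4.87
position: [548.6, -302.5, 83.6]
ee_rot: [-0.706, 0.708, 0.022, -0.028]
contact_force: [0.4, 0.2, -0.7]
gripper_width: 48.5
```

```bash
sed -i 's/    for k in range(n):/    print("toolz",m[:,2].round(3))\n    for k in range(n):/; s/print(\[round(x,2)/print([float(round(x,2))/' h.py; python3 - <<'E'
from h import *
plan((553.5,-306,32),-1.571)
E
```

```text
at [ 548.6 -302.5   83.6] psi -1.573 w 48.5 F [ 0.4  0.2 -0.7] n 2 t 4.9
toolz [-0.07  -0.008 -0.998]
[0.17, -0.25, 2.58, -0.0]
[0.17, -0.25, 2.58, -0.0]
```

send_rows([
  [[0.2,-0.4,1.5,0,0.3],[0.1,-0.2,1.5,0,0.3],[0,0,1.0,0,0.3],[0,0,0,0,0.3]],
])

```text
clock: 5.2
position: [554.8, -304.1, 46.4]
ee_rot: [0.707, -0.706, -0.019, 0.026]
contact_force: [-0.2, 1.0, -2.3]
gripper_width: 48.7
```

```bash
python3 - <<'E'
from h import *
plan((553.5,-306,35),-1.571)
E
```

```text
at [ 554.8 -304.1   46.4] psi -1.569 w 48.7 F [-0.2  1.  -2.3] n 1 t 5.2
toolz [-0.063 -0.011 -0.998]
[0.19, 0.13, 1.14, 0.0]
```

send_rows([
  [[0,0,0.5,0,0.3],[0,0,0.4,0,0.3],[0,0,0,0,0.3],[0,0,0,0,0.3]],
])

```text
clock: 5.53
position: [555.8, -303.9, 39.7]
ee_rot: [0.708, -0.705, -0.016, 0.025]
contact_force: [0.5, -0.8, -1.0]
gripper_width: 48.1
```

send_rows([
  [[0,0,0.4,0,0.3],[0,0,0.2,0,0.3],[0,0,0,0,0.3]],
])

```text
clock: 5.78
position: [556.2, -304.3, 34.8]
ee_rot: [0.708, -0.705, -0.015, 0.025]
contact_force: [0.1, 0.3, -1.0]
gripper_width: 48.7
```

send_rows([
  [[0,0,0.3,0,0.3],[0,0,0.2,0,0.3],[0,0,0,0,0.3]],
])

```text
clock: 6.03
position: [556.9, -305.0, 34.4]
ee_rot: [0.709, -0.705, -0.014, 0.025]
contact_force: [0.4, 0.7, -1.5]
gripper_width: 48.5
```

send_rows([
  [[0,0,0.5,0,0.3],[0,0,0.2,0,0.3],[0,0,0,0,0.3]],
])

```text
clock: 6.28
position: [558.2, -306.1, 34.2]
ee_rot: [0.71, -0.704, -0.011, 0.025]
contact_force: [-0.2, 0.5, -1.4]
gripper_width: 48.5
```

send_rows([
  [[0,0,0,0,0.75],[0,0,0,0,0.75],[0,0,0,0,0.75],[0,0,0,0,0.75],[0,0,-1,0,0.75],[0,0,-2,0,0.75],[0,0,-3,0,0.75],[0,0,-3,0,0.8],[0,0,-2,0,0.9],[0,0,0,0,1]],
])

```text
clock: 7.12
position: [563.1, -304.5, 147.0]
ee_rot: [0.71, -0.704, -0.013, 0.027]
contact_force: [-0.4, -0.7, 1.0]
gripper_width: 85.5
```

```bash
python3 - <<'E'
from h import *
plan((545,158,170),-1.571)
im,d,P=cloud("wrist"); im2,d2,T=cloud("top"); cv2.imwrite("pics/v3.png",np.vstack([im,im2])[:, :].copy()[::1,::1] if 0 else cv2.resize(np.vstack([im,im2]),(480,600)))
def top(P,c,z):
    p=P.reshape(-1,3); q=p[(abs(p[:,2]-z)<5)&(abs(p[:,0]-c[0])<45)&(abs(p[:,1]-c[1])<45)]
    print(len(q), np.median(q,0).round(1), cv2.minAreaRect(q[:,:2].astype(np.float32)))
top(P,(553,-306),63); top(T,(553,-306),63); top(T,(545,158),98)
E
```

```text
at [ 563.1 -304.5  147. ] psi -1.562 w 85.5 F [-0.4 -0.7  1. ] n 13 t 7.1
toolz [-0.057 -0.02  -0.998]
[-3.56, 0.11, -0.18, 0.0]
[-3.56, 0.11, -0.18, 0.0]
[-3.56, 0.11, -0.18, 0.0]
[-3.56, 0.12, -0.18, 0.0]
[-3.56, 0.12, -0.18, 0.0]
[-3.56, 0.12, -0.18, 0.0]
[-3.56, 0.12, -0.18, 0.0]
[-3.56, 0.13, -0.18, 0.0]
[-3.56, 0.13, -0.18, 0.0]
[-3.56, 0.13, -0.18, 0.0]
[-3.56, 0.13, -0.18, 0.0]
[-3.56, 0.14, -0.18, 0.0]
[-3.56, 0.14, -0.18, 0.0]
2736 [ 558.  -309.    63.2] ((557.4077758789062, -307.587646484375), (50.616661071777344, 50.77463912963867), 65.0625991821289)
273 [ 556.7 -306.    63.2] ((556.14892578125, -306.1551208496094), (47.269378662109375, 49.760337829589844), 46.94264602661133)
294 [544.2 157.8  98.2] ((543.9147338867188, 157.22694396972656), (49.37203598022461, 48.635799407958984), 1.368247151374817)
```

View pics/v3.png

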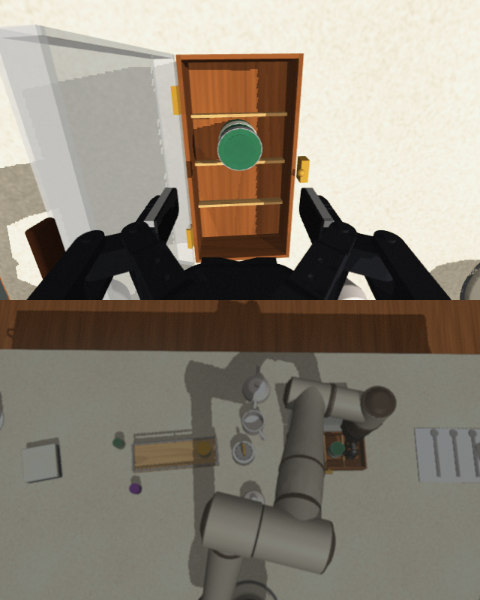

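The wrist view shows the green tin standing in a middle compartment, at (240,147), with its top at z=63. The yellow tin is still in the rack.

send_rows([
  [[-2.5,0,-0.5,0,1],[-3.5,0.1,-0.3,0,1],[-3.5,0.1,-0.3,0,1],[-3.5,0.1,-0.3,0,1],[-3.5,0.1,-0.2,0,1],[-3.5,0.1,-0.2,0,1],[-3.5,0.1,-0.2,0,1],[-3.5,0.1,-0.2,0,1],[-3.5,0.1,-0.2,0,1],[-3.5,0.1,-0.2,0,1]],
])

```text
clock: 8.05
position: [541.7, 43.9, 149.7]
ee_rot: [-0.703, 0.71, 0.028, -0.039]
contact_force: [0.8, -0.0, 0.2]
gripper_width: 85.8
```

```bash
python3 - <<'E'
from h import *
plan((545,158,150),-1.571,4)
E
```

```text
at [541.7  43.9 149.7] psi -1.579 w 85.8 F [ 0.8 -0.   0.2] n 4 t 8.1
toolz [-0.094 -0.015 -0.995]
[-2.85, -0.06, -0.01, -0.0]
[-2.85, -0.06, -0.01, -0.0]
[-2.85, -0.07, -0.01, -0.0]
[-2.85, -0.07, -0.01, -0.0]
```

send_rows([
  [[-2.3,-0.1,0,0,1],[-2.3,-0.1,0,0,1],[-2.3,-0.1,0,0,1],[-2.0,0,0,0,1],[-1.0,0,0,0,1],[0,0,0,0,1]],
])

```text
clock: 8.55
position: [539.0, 152.5, 139.2]
ee_rot: [-0.705, 0.707, 0.031, -0.047]
contact_force: [1.0, -1.3, -0.6]
gripper_width: 85.3
```

```bash
python3 - <<'E'
from h import *
plan((544.5,158,68),-1.571,4)
im,d,P=cloud("wrist"); p=P.reshape(-1,3); q=p[(abs(p[:,2]-98)<6)&(abs(p[:,0]-545)<60)&(abs(p[:,1]-158)<60)]
print(len(q), np.median(q,0).round(1), cv2.minAreaRect(q[:,:2].astype(np.float32)))
E
```

```text
at [539.  152.5 139.2] psi -1.572 w 85.3 F [ 1.  -1.3 -0.6] n 4 t 8.6
toolz [-0.11  -0.022 -0.994]
[-0.14, -0.14, 1.78, -0.0]
[-0.14, -0.14, 1.78, -0.0]
[-0.14, -0.14, 1.78, -0.0]
[-0.14, -0.14, 1.78, -0.0]
3840 [546.2 156.4  98.2] ((545.817626953125, 158.34994506835938), (50.83171844482422, 50.64402770996094), 82.54796600341797)
```

send_rows([
  [[0,2.5,-0.3,0,1],[0,2.5,-0.3,0,1],[0,2.5,-0.3,0,1],[0,2.5,-0.3,0,1]],
])

```text
clock: 8.93
position: [439.2, 147.3, 157.7]
ee_rot: [-0.702, 0.71, 0.032, -0.052]
contact_force: [-0.6, 0.6, 0.5]
gripper_width: 85.5
```

send_rows([
  [[0,-2.5,-0.3,0,1],[0,-2.5,-0.3,0,1],[0,-2.5,-0.3,0,1],[0,-2.5,-0.3,0,1]],
])

```text
clock: 9.27
position: [529.2, 137.4, 158.0]
ee_rot: [-0.702, 0.709, 0.035, -0.057]
contact_force: [-0.4, -0.1, 0.5]
gripper_width: 85.3
```

send_rows([
  [[0,0,0,0,1],[0,0,0,0,1],[0,0,0,0,1],[0,0,0,0,1]],
])

```text
clock: 9.6
position: [531.4, 131.9, 155.7]
ee_rot: [-0.699, 0.712, 0.035, -0.058]
contact_force: [-0.5, -0.0, -0.1]
gripper_width: 85.5
```

send_rows([
  [[0,0,0,-0.12,1],[0,0,0,-0.12,1],[0,0,0,-0.12,1],[0,0,0,-0.12,1],[0,0,0,-0.12,1],[0,0,0,-0.12,1],[0,0,0,-0.12,1],[0,0,0,-0.12,1],[0,0,0,-0.12,1],[0,0,0,-0.12,1]],
])

```text
clock: 10.43
position: [521.7, 128.5, 157.0]
ee_rot: [0.983, -0.17, -0.065, 0.028]
contact_force: [-0.3, 0.3, -0.5]
gripper_width: 85.6
```

```bash
python3 - <<'E'
from h import *
plan((544.5,158,150),0,4)
print(arm.read_state()["joints"].round(3))
E
```

```text
at [521.7 128.5 157. ] psi -0.347 w 85.6 F [-0.3  0.3 -0.5] n 4 t 10.4
toolz [-0.137 -0.033 -0.99 ]
[0.29, -0.89, 0.18, -0.09]
[0.36, -0.86, 0.18, -0.09]
[0.43, -0.83, 0.18, -0.09]
[0.5, -0.79, 0.18, -0.09]
[ 0.52   0.374 -0.2   -0.044 -1.134  0.73 ]
```

send_rows([
  [[0,0,0,-0.12,1],[0,0,0,-0.12,1],[0,0,0,-0.12,1],[0,0,0,-0.12,1],[0,0,0,-0.12,1],[0,0,0,-0.12,1],[0,0,0,-0.12,1],[0,0,0,-0.12,1],[0,0,0,-0.12,1],[0,0,0,-0.12,1]],
])

```text
clock: 11.27
position: [511.6, 126.0, 159.0]
ee_rot: [0.896, 0.437, -0.071, -0.016]
contact_force: [0.2, -0.1, -0.0]
gripper_width: 85.6
```

```bash
python3 - <<'E'
from h import *
plan((544.5,158,150),0,4)
print(arm.read_state()["joints"].round(3))
E
```

```text
at [511.6 126.  159. ] psi 0.913 w 85.6 F [ 0.2 -0.1 -0. ] n 4 t 11.3
toolz [-0.141 -0.033 -0.989]
[1.14, 0.16, 0.23, 0.23]
[1.14, -0.1, 0.23, 0.23]
[1.09, -0.36, 0.23, 0.23]
[0.98, -0.59, 0.23, 0.23]
[ 0.525  0.357 -0.219 -0.046 -1.134  1.976]
```

send_rows([
  [[2,-1.5,0,-0.11,1],[2,-1.5,0,-0.11,1],[2,-1.5,0,-0.11,1],[2,-1.5,0,-0.11,1],[2,-1.5,0,-0.11,1]],
])

```text
clock: 11.68
position: [481.6, 245.1, 159.6]
ee_rot: [0.737, 0.672, -0.064, -0.036]
contact_force: [0.2, 0.6, 0.5]
gripper_width: 85.2
```

```bash
python3 - <<'E'
from h import *
plan((544.5,158,150),1.57,5)
E
```

```text
at [481.6 245.1 159.6] psi 1.483 w 85.2 F [0.2 0.6 0.5] n 5 t 11.7
toolz [-0.143 -0.034 -0.989]
[-1.62, 1.41, 0.19, -0.02]
[-1.65, 1.38, 0.19, -0.02]
[-1.67, 1.35, 0.19, -0.02]
[-1.7, 1.32, 0.19, -0.02]
[-1.72, 1.29, 0.19, -0.02]
```

send_rows([
  [[-2.5,0,0,0,1],[-2.5,0,0,0,1],[-2.5,0,0,0,1],[-2.5,0,0,0,1],[-2.5,0,0,0,1]],
])

```text
clock: 12.1
position: [466.1, 125.5, 165.5]
ee_rot: [0.729, 0.681, -0.064, -0.036]
contact_force: [-0.6, 0.7, -0.3]
gripper_width: 85.5
```

```bash
python3 - <<'E'
from h import *
plan((544.5,158,150),1.57,5)
E
```

```text
at [466.1 125.5 165.5] psi 1.506 w 85.5 F [-0.6  0.7 -0.3] n 5 t 12.1
toolz [-0.142 -0.034 -0.989]
[0.75, 1.52, 0.31, -0.01]
[0.73, 1.53, 0.31, -0.01]
[0.71, 1.54, 0.31, -0.01]
[0.69, 1.55, 0.31, -0.01]
[0.67, 1.56, 0.31, -0.01]
```

send_rows([
  [[0,2.5,0,0,1],[0,2.5,0,0,1],[0,2.5,0,0,1],[0,2.5,0,0,1]],
])

```text
clock: 12.43
position: [558.5, 111.9, 154.6]
ee_rot: [0.729, 0.681, -0.064, -0.037]
contact_force: [0.0, 0.3, 0.1]
gripper_width: 85.4
```

```bash
cat >> h.py <<'E'
def tilt():
    s=arm.read_state(); m=R.from_quat(s["ee_rot"]).as_matrix()
    print("tilt",m[:2,2].round(4),"psi",round(np.arctan2(m[1,0],m[0,0]),3),"p",s["position"].round(1),"j",s["joints"].round(4))
E
python3 -c "
from h import *
tilt()"
```

```text
tilt [-0.1446 -0.0335] psi 1.506 p [558.5 111.9 154.6] j [ 0.4631  0.4306 -0.1177 -0.0377 -1.1677  2.6278]
```

send_rows([
  [[0,0,-1.5,0,1],[0,0,-1.5,0,1],[0,0,-1.5,0,1],[0,0,-1.5,0,1],[0,0,-1.5,0,1]],
])

```text
clock: 12.85
position: [567.3, 111.5, 224.7]
ee_rot: [0.729, 0.679, -0.071, -0.04]
contact_force: [0.2, 1.0, -0.1]
gripper_width: 85.4
```

```bash
python3 -c "
from h import *
tilt()"
```

```text
tilt [-0.1586 -0.0383] psi 1.503 p [567.3 111.5 224.7] j [ 0.4551  0.3946  0.0098 -0.0363 -1.3462  2.6261]
```

send_rows([
  [[0,0,0,0.12,1],[0,0,0,0.12,1],[0,0,0,0.12,1],[0,0,0,0.12,1],[0,0,0,0.12,1],[0,0,0,0.12,1],[0,0,0,0.12,1],[0,0,0,0.12,1],[0,0,0,0.12,1],[0,0,0,0.12,1]],
])

```text
clock: 13.68
position: [559.8, 110.6, 231.1]
ee_rot: [0.989, 0.126, -0.079, 0.008]
contact_force: [-0.1, 0.3, -0.2]
gripper_width: 85.3
```

```bash
python3 -c "
from h import *
tilt()"
```

```text
tilt [-0.1543 -0.0358] psi 0.253 p [559.8 110.6 231.1] j [ 0.459   0.3751 -0.0029 -0.0372 -1.3478  1.3754]
```

send_rows([
  [[0,0,1.5,0,1],[0,0,1.5,0,1],[0,0,1.5,0,1],[0,0,1.5,0,1],[0,0,1.5,0,1]],
])

```text
clock: 14.1
position: [546.0, 107.9, 159.6]
ee_rot: [0.989, 0.124, -0.075, 0.007]
contact_force: [0.7, 0.5, -0.4]
gripper_width: 85.6
```

```bash
python3 -c "
from h import *
tilt()"
```

```text
tilt [-0.146  -0.0326] psi 0.25 p [546.  107.9 159.6] j [ 0.4659  0.406  -0.1434 -0.0396 -1.1673  1.3731]
```

send_rows([
  [[0,0,-4,0,1],[0,0,-4,0,1]],
])

```text
clock: 14.27
position: [544.5, 106.3, 225.4]
ee_rot: [0.988, 0.123, -0.094, 0.011]
contact_force: [1.5, 0.8, 1.8]
gripper_width: 85.4
```

```bash
python3 -c "
from h import *
tilt()"
```

```text
tilt [-0.1823 -0.0447] psi 0.248 p [544.5 106.3 225.4] j [ 0.4617  0.368  -0.0306 -0.0421 -1.3568  1.37  ]
```

send_rows([
  [[0,0,0.5,0,1],[0,0,0.5,0,1],[0,0,0.5,0,1],[0,0,0.5,0,1],[0,0,0.5,0,1],[0,0,0.5,0,1],[0,0,0.5,0,1],[0,0,0.5,0,1],[0,0,0.5,0,1],[0,0,0.5,0,1]],
])

```text
clock: 15.1
position: [533.9, 103.7, 177.4]
ee_rot: [0.988, 0.124, -0.09, 0.011]
contact_force: [0.2, -0.3, 0.9]
gripper_width: 85.6
```

```bash
python3 -c "
from h import *
tilt()"
```

```text
tilt [-0.175  -0.0434] psi 0.251 p [533.9 103.7 177.4] j [ 0.4669  0.3851 -0.1307 -0.0425 -1.2321  1.3721]
```

send_rows([
  [[0,0,-0.8,0,1],[0,0,-0.8,0,1],[0,0,-0.8,0,1],[0,0,-0.8,0,1],[0,0,-0.8,0,1],[0,0,-0.8,0,1],[0,0,-0.8,0,1],[0,0,-0.8,0,1],[0,0,4,0,1],[0,0,4,0,1]],
])

```text
clock: 15.93
position: [541.3, 105.7, 177.7]
ee_rot: [0.989, 0.125, -0.076, 0.008]
contact_force: [-0.1, -0.8, -2.0]
gripper_width: 85.9
```

```bash
python3 -c "
from h import *
tilt()"
```

```text
tilt [-0.149  -0.0359] psi 0.252 p [541.3 105.7 177.7] j [ 0.4668  0.383  -0.1313 -0.0375 -1.2067  1.3722]
```

send_rows([
  [[0,0,-0.8,0,1],[0,0,-0.8,0,1],[0,0,-0.8,0,1],[0,0,-0.8,0,1],[0,0,-0.8,0,1],[0,0,-0.8,0,1],[0,0,-0.8,0,1],[0,0,-0.8,0,1],[0,0,4,0,1],[0,0,4,0,1]],
])

```text
clock: 16.77
position: [550.5, 107.9, 184.4]
ee_rot: [0.99, 0.127, -0.061, 0.006]
contact_force: [0.6, 0.4, -2.1]
gripper_width: 85.7
```

```bash
python3 -c "
from h import *
tilt()"
```

```text
tilt [-0.1198 -0.028 ] psi 0.254 p [550.5 107.9 184.4] j [ 0.4663  0.3766 -0.122  -0.031  -1.1923  1.3719]
```

send_rows([
  [[-0.1,0,-0.8,0,1],[-0.1,0,-0.8,0,1],[-0.1,0,-0.8,0,1],[-0.1,0,-0.8,0,1],[-0.1,0,-0.8,0,1],[-0.1,0,-0.8,0,1],[0,0,-0.8,0,1],[0,0,-0.8,0,1],[0,0,4,0,1],[0,0,4,0,1]],
])

```text
clock: 17.6
position: [553.1, 108.4, 192.9]
ee_rot: [0.991, 0.128, -0.046, 0.004]
contact_force: [-0.9, -0.2, -1.5]
gripper_width: 85.7
```

send_rows([
  [[-0.1,0,-0.8,0,1],[-0.1,0,-0.8,0,1],[-0.1,0,-0.8,0,1],[-0.1,0,-0.8,0,1],[-0.1,0,-0.8,0,1],[-0.1,0,-0.8,0,1],[0,0,-0.8,0,1],[0,0,-0.8,0,1],[0,0,4,0,1],[0,0,4,0,1]],
])

```text
clock: 18.43
position: [555.7, 108.9, 201.3]
ee_rot: [0.991, 0.129, -0.031, 0.002]
contact_force: [-1.3, 1.0, -2.3]
gripper_width: 85.1
```

send_rows([
  [[-0.1,0,-0.8,0,1],[-0.1,0,-0.8,0,1],[-0.1,0,-0.8,0,1],[-0.1,0,-0.8,0,1],[-0.1,0,-0.8,0,1],[-0.1,0,-0.8,0,1],[0,0,-0.8,0,1],[0,0,-0.8,0,1],[0,0,4,0,1],[0,0,4,0,1]],
])

```text
clock: 19.27
position: [558.1, 109.4, 209.8]
ee_rot: [0.991, 0.13, -0.015, -0.0]
contact_force: [-0.4, 1.1, -2.0]
gripper_width: 85.4
```

```bash
python3 -c "
from h import *
tilt()"
```

```text
tilt [-0.0307 -0.0031] psi 0.261 p [558.1 109.4 209.8] j [ 0.4722  0.3212 -0.1394 -0.0123 -1.139   1.3645]
```

send_rows([
  [[0,0,0,0.12,1],[0,0,0,0.12,1],[0,0,0,0.12,1],[0,0,0,0.12,1],[0,0,0,0.12,1],[0,0,0,0.12,1],[0,0,0,0.12,1],[0,0,0,0.12,1],[0,0,0,0.12,1],[0,0,0,0.12,1]],
])

```text
clock: 20.1
position: [555.8, 108.7, 208.8]
ee_rot: [0.88, -0.474, -0.017, 0.013]
contact_force: [-0.5, -0.6, 0.8]
gripper_width: 85.8
```

send_rows([
  [[0,0,0,0.12,1],[0,0,0,0.12,1],[0,0,0,0.12,1],[0,0,0,0.12,1],[-1.2,0.3,0,0,1],[-1.2,0.3,0,0,1],[-1.2,0.3,0,0,1],[-0.6,0.2,0,0,1],[0,0,0,0,1]],
])

```text
clock: 20.85
position: [543.8, 152.1, 216.6]
ee_rot: [0.733, -0.68, -0.011, 0.013]
contact_force: [1.1, -0.3, -0.1]
gripper_width: 85.3
```

```bash
python3 - <<'E'
from h import *
tilt()
im,d,P=cloud("wrist"); p=P.reshape(-1,3); q=p[(abs(p[:,2]-98)<6)&(abs(p[:,0]-545)<80)&(abs(p[:,1]-158)<80)]
r=cv2.minAreaRect(q[:,:2].astype(np.float32)); print(len(q), np.median(q,0).round(1),r)
plan((r[0][0],r[0][1],68),None,4)
E
```

```text
tilt [-0.0348 -0.0042] psi -1.495 p [543.8 152.1 216.6] j [ 0.5515  0.3111 -0.135  -0.0161 -1.1566 -0.469 ]
2102 [545.9 157.   98.2] ((545.765869140625, 158.576904296875), (50.973453521728516, 50.38516616821289), 75.65583801269531)
at [544.  151.8 216.6] psi -1.495 w 84.8 F [-0.4 -0.1 -0.9] n 4 t 20.9
toolz [-0.035 -0.004 -0.999]
[-0.17, -0.06, 3.72, -0.0]
[-0.17, -0.06, 3.72, -0.0]
[-0.17, -0.06, 3.72, -0.0]
[-0.17, -0.06, 3.72, -0.0]
```

send_rows([
  [[-0.3,0,4,0,1],[-0.3,0,4,0,1],[0,0,2.5,0,1],[0,0,1.5,0,1],[0,0,0.5,0,1],[0,0,0.3,0,1]],
])

```text
clock: 21.4
position: [543.3, 157.6, 88.6]
ee_rot: [0.734, -0.679, -0.009, 0.009]
contact_force: [0.2, -1.1, 0.9]
gripper_width: 85.4
```

```bash
python3 - <<'E'
from h import *
tilt()
plan((545.5,158,65),None,3)
E
```

```text
tilt [-0.0244 -0.0008] psi -1.494 p [543.3 157.6  88.6] j [ 0.562   0.4385 -0.2998 -0.0163 -0.8537 -0.4744]
at [543.3 157.6  88.6] psi -1.494 w 85.4 F [ 0.2 -1.1  0.9] n 3 t 21.4
toolz [-0.024 -0.001 -1.   ]
[-0.01, -0.07, 0.79, -0.0]
[-0.01, -0.07, 0.79, -0.0]
[-0.01, -0.07, 0.79, -0.0]
```

send_rows([
  [[0,-0.1,1.2,0,1],[0,-0.1,0.8,0,1],[0,0,0.4,0,1],[0,0,0,0,1]],
])

```text
clock: 21.73
position: [547.3, 157.9, 66.1]
ee_rot: [0.734, -0.679, -0.008, 0.007]
contact_force: [0.2, -0.2, -0.3]
gripper_width: 85.3
```

send_rows([
  [[0,0,0,0,0.3],[0,0,0,0,0.3],[0,0,0,0,0.3],[0,0,0,0,0.3],[0,0,0,0,0.3],[0,0,0,0,0.3],[0,0,0,0,0.3]],
])

```text
clock: 22.32
position: [549.1, 158.8, 69.9]
ee_rot: [0.734, -0.679, -0.007, 0.003]
contact_force: [0.4, 0.2, -0.8]
gripper_width: 48.8
```

send_rows([
  [[0,0,-1,0,0.3],[0,0,-1,0,0.3],[0,0,-1,0,0.3],[0,0,-1,0,0.3],[0,0,-1,0,0.3],[0,0,-1,0,0.3],[0,0,-1,0,0.3],[0,0,-1,0,0.3],[1,0,-1,0,0.3],[2,0,-0.5,0,0.3]],
])

```text
clock: 23.15
position: [553.4, 129.8, 177.1]
ee_rot: [0.735, -0.678, -0.006, 0.001]
contact_force: [0.1, 0.8, -0.4]
gripper_width: 48.7
```

send_rows([
  [[2.7,-0.2,-0.3,0,0.3],[2.7,-0.2,-0.2,0,0.3],[2.7,-0.2,-0.2,0,0.3],[2.7,-0.2,-0.2,0,0.3],[2.7,-0.2,-0.2,0,0.3],[2.7,-0.2,-0.2,0,0.3],[2.7,-0.2,-0.2,0,0.3],[2.7,-0.2,-0.2,0,0.3],[2.7,-0.2,-0.2,0,0.3],[2.7,-0.2,-0.2,0,0.3]],
])

```text
clock: 23.98
position: [596.0, -153.9, 211.4]
ee_rot: [0.737, -0.676, -0.001, -0.004]
contact_force: [0.5, 0.2, 1.0]
gripper_width: 48.6
```

```bash
python3 - <<'E'
from h import *
tilt()
plan((553,-240,150),-1.57,3)
E
```

```text
tilt [0.0039 0.0085] psi -1.484 p [ 596.  -153.9  211.4] j [ 0.0057  0.3818 -0.0443 -0.0094 -1.1408  0.0847]
at [ 596.  -153.9  211.4] psi -1.484 w 48.6 F [0.5 0.2 1. ] n 3 t 24.0
toolz [ 0.004  0.009 -1.   ]
[2.74, 1.68, 2.05, 0.03]
[2.78, 1.6, 2.05, 0.03]
[2.83, 1.52, 2.05, 0.03]
```

send_rows([
  [[1.0,2.0,0,0.02,0.3],[2.0,1.8,0,0.02,0.3],[2.5,0.8,0.5,0.02,0.3],[2.2,0.3,1.5,0.02,0.3],[0.8,0,2.0,0,0.3],[0,0,2.0,0,0.3],[0,0,1.0,0,0.3],[0,0,0,0,0.3]],
])

```text
clock: 24.65
position: [547.5, -258.1, 148.5]
ee_rot: [-0.704, 0.71, -0.004, 0.007]
contact_force: [0.4, 0.8, -0.9]
gripper_width: 48.7
```

```bash
python3 - <<'E'
from h import *
tilt()
plan((553,-239,80),-1.57,3)
E
```

```text
tilt [0.0156 0.0041] psi -1.58 p [ 547.5 -258.1  148.5] j [-0.1769  0.4144 -0.1636 -0.0082 -0.9782  0.1726]
at [ 547.5 -258.1  148.5] psi -1.58 w 48.7 F [ 0.4  0.8 -0.9] n 3 t 24.6
toolz [ 0.016  0.004 -1.   ]
[-0.64, -0.18, 2.28, -0.0]
[-0.64, -0.18, 2.28, -0.0]
[-0.64, -0.18, 2.28, -0.0]
```

send_rows([
  [[-0.8,-0.2,0,0,0.3],[-0.7,-0.2,1,0,0.3],[-0.2,0,2,0,0.3],[0,0,2,0,0.3],[0,0,1.5,0,0.3],[0,0,0,0,0.3]],
])

```text
clock: 25.15
position: [558.6, -236.7, 88.0]
ee_rot: [-0.706, 0.708, -0.01, 0.011]
contact_force: [-1.1, -0.1, -1.8]
gripper_width: 48.3
```

```bash
python3 - <<'E'
from h import *
plan((553,-239,36),-1.57,3)
E
```

```text
at [ 558.6 -236.7   88. ] psi -1.574 w 48.3 F [-1.1 -0.1 -1.8] n 3 t 25.1
toolz [ 0.029  0.001 -1.   ]
[0.08, 0.19, 1.73, -0.0]
[0.08, 0.19, 1.73, -0.0]
[0.08, 0.19, 1.73, -0.0]
```

send_rows([
  [[0.2,0.3,0.5,0,0.3],[0.1,0.2,1.2,0,0.3],[0,0.2,1.2,0,0.3],[0,0,0.8,0,0.3],[0,0,0.4,0,0.3],[0,0,0,0,0.3]],
])

```text
clock: 25.65
position: [558.0, -237.4, 50.9]
ee_rot: [0.708, -0.706, 0.015, -0.013]
contact_force: [0.7, -0.2, -0.3]
gripper_width: 48.4
```

send_rows([
  [[0.1,0.2,0.6,0,0.3],[0.1,0.1,0.5,0,0.3],[0,0,0.3,0,0.3],[0,0,0,0,0.3]],
])

```text
clock: 25.98
position: [557.2, -239.8, 37.8]
ee_rot: [0.709, -0.705, 0.017, -0.015]
contact_force: [-0.4, 0.6, -1.4]
gripper_width: 48.5
```

send_rows([
  [[0,0,0.4,0,0.3],[0,0,0.2,0,0.3],[0,0,0,0,0.3]],
])

```text
clock: 26.23
position: [558.5, -240.5, 35.6]
ee_rot: [0.709, -0.705, 0.018, -0.014]
contact_force: [-0.5, -0.0, -0.8]
gripper_width: 48.5
```

send_rows([
  [[0,0,0.1,0,0.75],[0,0,0,0,0.75],[0,0,0,0,0.75],[0,0,0,0,0.75],[0,0,-1,0,0.75],[0,0,-2,0,0.75],[0,0,-3,0,0.75],[0,0,-3,0,0.8],[0,0,-3,0,0.9],[0,0,0,0,0.9]],
])

```text
clock: 27.07
position: [552.6, -240.6, 159.8]
ee_rot: [0.709, -0.704, 0.017, -0.013]
contact_force: [0.9, -0.8, 1.5]
gripper_width: 76.8
```

```bash
python3 - <<'E'
from h import *
tilt()
im,d,P=cloud("wrist"); cv2.imwrite("pics/v4.png",im)
p=P.reshape(-1,3)
for c in((557,-307),(557,-240)):
    q=p[(abs(p[:,2]-63)<5)&(np.hypot(p[:,0]-c[0],p[:,1]-c[1])<33)]
    print(len(q), np.median(q,0).round(1), cv2.minAreaRect(q[:,:2].astype(np.float32)), "zspread",q[:,2].min(),q[:,2].max())
E
```

```text
tilt [ 0.0423 -0.0058] psi -1.564 p [ 552.6 -240.6  159.8] j [-1.424e-01  3.860e-01 -1.813e-01 -3.000e-04 -9.608e-01  1.496e-01]
3141 [ 557.2 -308.5   63.2] ((557.5471801757812, -307.5518798828125), (50.059043884277344, 50.823795318603516), 2.8747127056121826) zspread 59.94269194794896 65.67889872860887
2464 [ 560.8 -241.9   63.2] ((560.922607421875, -240.53143310546875), (50.72201156616211, 50.56672286987305), 46.07329177856445) zspread 58.0745243024075 65.6280939622789
```

View pics/v4.png

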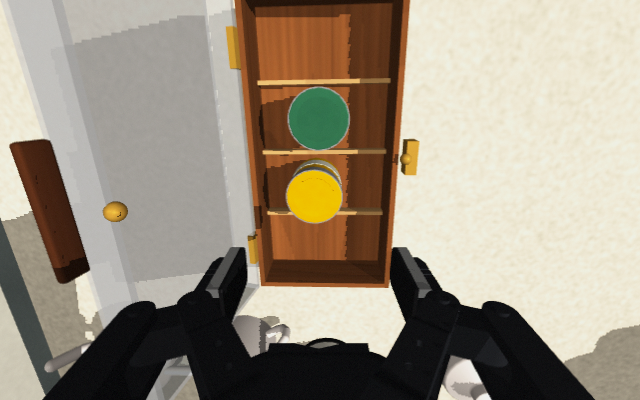

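Both tins stand upright, green at (318,118) and yellow at (314,195), with both tops at z=63. The open lid is on the left, with its lip at (50,210). Next is the lid: fingers shut, over the top and behind it.

send_rows([
  [[0.5,0,-2,0,0],[0.5,0,-2.5,0,0],[0.5,0,-2.5,0,0],[0.5,0,-2.5,0,0],[0.5,-1,0,0,0],[0.3,-2.5,0,0,0],[0.3,-3,0,0,0],[0,-3,0,0,0],[0,-3,0,0,0],[0,-3,0,0,0]],
])

```text
clock: 27.95
position: [698.0, -270.8, 260.8]
ee_rot: [0.707, -0.707, 0.01, -0.011]
contact_force: [0.4, -0.4, -0.3]
gripper_width: -0.1
```

```bash
python3 - <<'E'
from h import *
tilt()
plan((735,-273,240),-1.57,3)
E
```

```text
tilt [0.0298 0.0011] psi -1.57 p [ 698.  -270.8  260.8] j [-0.1574  0.577   0.3989 -0.0059 -1.3634  0.1596]
at [ 698.  -270.8  260.8] psi -1.57 w -0.1 F [ 0.4 -0.4 -0.3] n 3 t 27.9
toolz [ 0.03   0.001 -1.   ]
[0.07, -1.23, 0.69, 0.0]
[0.07, -1.23, 0.69, 0.0]
[0.07, -1.23, 0.69, 0.0]
```

send_rows([
  [[0,-1.2,0,0,0],[0,-1.2,0,0,0],[0,-1.0,0,0,0],[0,0,1.0,0,0],[0,0,2.5,0,0],[0,0,2.5,0,0],[0,0,2.5,0,0],[0,0,1.5,0,0],[0,0,0,0,0]],
])

```text
clock: 28.7
position: [735.7, -267.9, 141.8]
ee_rot: [0.708, -0.707, 0.002, -0.008]
contact_force: [-0.0, 0.0, -0.7]
gripper_width: 0.1
```

```bash
python3 - <<'E'
from h import *
tilt()
S=np.load("scene0.npy").reshape(-1,3)
q=S[(S[:,2]>150)&(S[:,2]<230)&(S[:,0]>600)&(S[:,0]<720)&(abs(S[:,1]+273)<60)]
print(len(q),q.min(0),q.max(0))
plan((700,-273,155),-1.57,3)
E
```

```text
tilt [0.0137 0.0077] psi -1.569 p [ 735.7 -267.9  141.8] j [-0.1474  0.7114  0.354  -0.0103 -1.201   0.1524]
616 [ 647.26237522 -332.98449872  150.08699316] [ 684.12720143 -213.03446353  194.33863263]
at [ 735.7 -267.9  141.8] psi -1.569 w 0.1 F [-0.   0.  -0.7] n 3 t 28.7
toolz [ 0.014  0.008 -1.   ]
[0.17, 1.19, -0.44, 0.0]
[0.17, 1.19, -0.44, 0.0]
[0.17, 1.19, -0.44, 0.0]
```

send_rows([
  [[0.2,1,-0.5,0,0],[0.2,1.2,-0.5,0,0],[0,1.2,-0.5,0,0],[0,1.2,-0.5,0,0],[0,1.2,-0.3,0,0],[0,1.2,-0.3,0,0]],
])

```text
clock: 29.2
position: [661.4, -271.9, 163.1]
ee_rot: [0.708, -0.706, 0.0, -0.006]
contact_force: [1.4, -0.5, -0.2]
gripper_width: -0.2
```

```bash
python3 - <<'E'
from h import *
tilt(); print(arm.read_state()["contact_force"])
E
```

```text
tilt [0.0094 0.0082] psi -1.569 p [ 661.4 -271.9  163.1] j [-0.1688  0.5812  0.1653 -0.0106 -1.147   0.1754]
[ 1.44669578 -0.47583143 -0.16007712]
```

send_rows([
  [[0,1.2,-0.5,0,0],[0,1.2,-0.4,0,0],[0,1.2,-0.2,0,0],[0,1.2,0,0,0]],
])

```text
clock: 29.53
position: [612.5, -272.4, 177.5]
ee_rot: [0.708, -0.706, 0.005, -0.01]
contact_force: [0.7, 0.0, -0.4]
gripper_width: 0.3
```

send_rows([
  [[0,1.2,0.2,0,0],[0,1.2,0.3,0,0],[0,1.0,0.4,0,0]],
])

```text
clock: 29.78
position: [579.2, -273.0, 172.1]
ee_rot: [0.708, -0.706, 0.011, -0.013]
contact_force: [1.9, 0.5, -0.3]
gripper_width: 0.1
```

send_rows([
  [[0,1.0,0.7,0,0],[0,1.0,0.8,0,0],[0,1.0,0.9,0,0]],
])

```text
clock: 30.03
position: [551.1, -274.3, 153.2]
ee_rot: [0.709, -0.705, 0.018, -0.016]
contact_force: [-0.7, 0.0, 3.8]
gripper_width: -0.0
```

send_rows([
  [[0,0.8,1.0,0,0],[0,0.6,1.0,0,0],[0,0.5,1.1,0,0]],
])

```text
clock: 30.28
position: [533.3, -275.7, 126.9]
ee_rot: [0.709, -0.705, 0.023, -0.018]
contact_force: [0.3, 0.2, 3.6]
gripper_width: -0.2
```

send_rows([
  [[0,0.5,1.1,0,0],[0,0.4,1.2,0,0],[0,0.3,1.2,0,0]],
])

```text
clock: 30.53
position: [521.9, -277.0, 95.6]
ee_rot: [0.709, -0.704, 0.026, -0.019]
contact_force: [-2.7, 1.6, 4.1]
gripper_width: 0.1
```

send_rows([
  [[0,0.3,1.0,0,0],[0,0.2,0.8,0,0]],
])

```text
clock: 30.7
position: [516.6, -277.3, 79.5]
ee_rot: [0.709, -0.704, 0.027, -0.019]
contact_force: [-5.0, 4.0, 13.3]
gripper_width: -0.2
```

send_rows([
  [[0,0.2,0.4,0,0],[0,0,0.3,0,0]],
])

```text
clock: 30.87
position: [516.4, -277.3, 78.2]
ee_rot: [0.71, -0.703, 0.03, -0.02]
contact_force: [-8.4, 6.6, 21.2]
gripper_width: -0.2
```

send_rows([
  [[0,0,-0.5,0,0],[0,0,-1,0,0],[0,0,-1.5,0,0],[0,0,-2,0,0],[0,0,-2,0,0],[0,0,-2,0,0],[0,0,0,0,0]],
])

```text
clock: 31.45
position: [508.6, -276.2, 175.9]
ee_rot: [0.71, -0.703, 0.032, -0.021]
contact_force: [-0.1, -0.6, 1.0]
gripper_width: -0.0
```

```bash
python3 - <<'E'
from h import *
tilt()
im,d,P=cloud("scene"); im2,_,_=cloud("wrist"); cv2.imwrite("pics/v5.png",cv2.resize(np.vstack([im,im2]),(480,600)))
s=P[110:200,150:300].reshape(-1,3); s=s[(s[:,0]>480)&(s[:,0]<630)&(s[:,1]<-130)&(s[:,1]>-415)]
print(np.nanpercentile(s[:,2],[5,50,95,99.5]))
E
```

```text
tilt [ 0.0752 -0.0144] psi -1.561 p [ 508.6 -276.2  175.9] j [-0.2189  0.3178 -0.2422 -0.0028 -0.9341  0.2305]
[ 1.0929213  78.99053624 82.96995604 84.70813259]
```

View pics/v5.png

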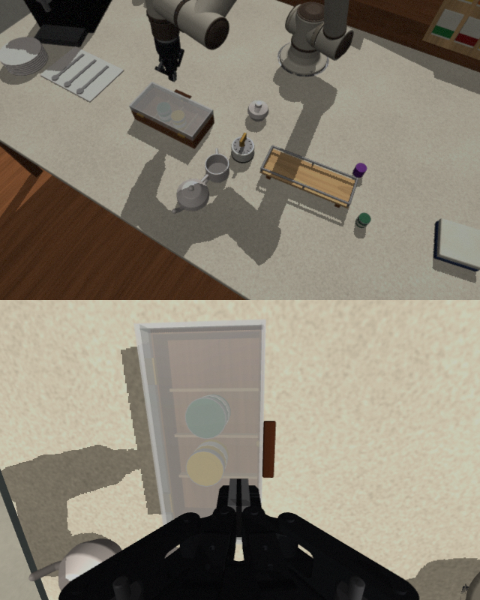

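The lid is shut and level: its face reads z≈79 mm, and both tins show upright beneath it at (207,415) and (205,467). The rack is empty. Next is the key.

send_rows([
  [[0,0,-4,0,0.5],[0,0,-3,0,0.5],[-2,0,0.4,0,0.5],[-3.3,-0.4,0.5,0,0.5],[-3.3,-0.4,0.5,0,0.5],[-3.3,-0.4,0.5,0,0.5],[-3.3,-0.4,0.5,0,0.5],[-3.3,-0.4,0.5,0,0.5],[-3.3,-0.4,0.5,0,0.5],[-3,-0.4,0.5,0,0.5]],
])

```text
clock: 32.38
position: [525.0, -21.6, 191.2]
ee_rot: [-0.705, 0.709, -0.02, 0.014]
contact_force: [0.2, 0.3, -0.9]
gripper_width: 43.0
```

send_rows([
  [[0,0,0.3,-0.12,0.5],[0,0,0.3,-0.12,0.5],[0,0,0.3,-0.12,0.5],[0,0,0.3,-0.12,0.5],[0,0,0.3,-0.12,0.5],[0,0,0.3,-0.12,0.5],[0,0,0.3,-0.12,0.5],[0,0,0.3,-0.12,0.5],[0,0,0.3,-0.12,0.5],[0,0,0.3,-0.12,0.5]],
])

```text
clock: 33.22
position: [517.3, -15.6, 143.2]
ee_rot: [0.987, -0.163, 0.01, 0.004]
contact_force: [-0.7, -0.2, -0.2]
gripper_width: 42.7
```

```bash
python3 - <<'E'
from h import *
tilt(); plan((544,21,180),0.12)
E
```

```text
tilt [ 0.0192 -0.0117] psi -0.327 p [517.3 -15.6 143.2] j [ 0.2939  0.28   -0.4006  0.0218 -0.8754  0.9363]
at [517.3 -15.6 143.2] psi -0.327 w 42.7 F [-0.7 -0.2 -0.2] n 4 t 33.2
toolz [ 0.019 -0.012 -1.   ]
[0.34, -1.08, -0.92, -0.11]
[0.46, -1.04, -0.92, -0.11]
[0.57, -0.98, -0.92, -0.11]
[0.68, -0.91, -0.92, -0.11]
```

send_rows([
  [[0.3,-1.0,-0.4,-0.11,0.5],[0.5,-1.0,-0.4,-0.11,0.5],[0.6,-1.0,0,-0.11,0.5],[0.6,-0.6,0,-0.11,0.5],[0,0,0,0,0.5],[0,0,0,0,0.5]],
])

```text
clock: 33.72
position: [537.0, 16.5, 141.1]
ee_rot: [0.998, 0.066, -0.001, 0.008]
contact_force: [-0.6, 0.5, 0.3]
gripper_width: 42.3
```

```bash
python3 - <<'E'
from h import *
tilt()
im,d,P=cloud("wrist"); cv2.imwrite("pics/v6.png",im); p=P.reshape(-1,3)
q=p[(abs(p[:,2]-101)<5)&(np.hypot(p[:,0]-544,p[:,1]-21)<45)]
r=cv2.minAreaRect(q[:,:2].astype(np.float32)); print(len(q),np.median(q,0).round(1),r)
q=p[(abs(p[:,2]-51)<4)&(np.hypot(p[:,0]-544,p[:,1]-21)<60)]
print(cv2.minEnclosingCircle(q[:,:2].astype(np.float32)))
plan((r[0][0],r[0][1],73),0.12,4)
E
```

```text
tilt [-0.0012 -0.0156] psi 0.133 p [537.   16.5 141.1] j [ 0.3409  0.3232 -0.3404  0.0181 -0.9136  1.3516]
785 [547.   21.  101.4] ((545.4552001953125, 20.609710693359375), (41.764617919921875, 9.479222297668457), 6.610306739807129)
((545.4923095703125, 20.9126033782959), 39.6361083984375)
at [536.9  16.4 141. ] psi 0.133 w 42.7 F [0.  0.1 0. ] n 4 t 33.8
toolz [-0.001 -0.016 -1.   ]
[0.23, -0.08, 1.7, 0.0]
[0.23, -0.08, 1.7, 0.0]
[0.23, -0.08, 1.7, 0.0]
[0.23, -0.08, 1.7, 0.0]
```

View pics/v6.png

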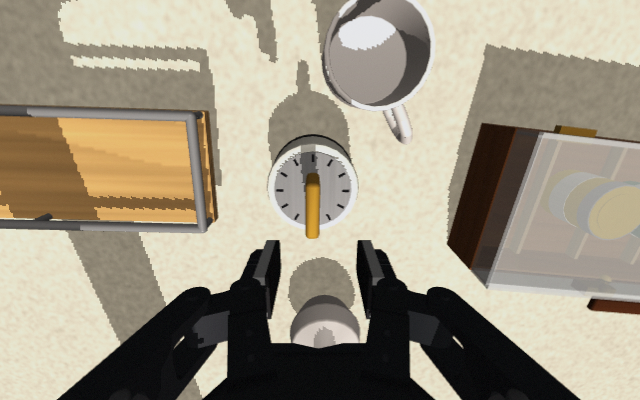

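The key wing sits at (312,205), on the drum at (313,188), between the open fingers. I measure its centre at (545.4, 20.8) and its wing angle at 0.115 rad. The mug and sugar bowl are clear of it.

send_rows([
  [[0.5,-0.2,0.5,0.01,0.5],[0.3,-0.1,1.5,0,0.5],[0,0,2,0,0.5],[0,0,1.2,0,0.5],[0,0,0.5,0,0.5],[0,0,0,0,0.5]],
])

```text
clock: 34.27
position: [543.7, 18.0, 79.9]
ee_rot: [0.999, 0.054, -0.002, 0.008]
contact_force: [-0.6, -0.3, -0.5]
gripper_width: 42.7
```

```bash
python3 - <<'E'
from h import *
tilt(); plan((545.4,20.8,72),0.115,2)
E
```

```text
tilt [-0.0022 -0.0156] psi 0.108 p [543.7  18.   79.9] j [ 0.3392  0.4103 -0.3918  0.02   -0.776   1.325 ]
at [543.7  18.   79.9] psi 0.108 w 42.7 F [-0.6 -0.3 -0.5] n 2 t 34.3
toolz [-0.002 -0.016 -1.   ]
[0.1, -0.13, 0.4, -0.0]
[0.1, -0.13, 0.4, -0.0]
```

send_rows([
  [[0.1,-0.3,0.5,0,0.5],[0,0,0.2,0,0.5],[0,0,0,0,0.5],[0,0,0,0,0],[0,0,0,0,0],[0,0,0,0,0],[0,0,0,0,0],[0,0,0,0,0]],
])

```text
clock: 34.93
position: [545.7, 21.1, 74.3]
ee_rot: [0.999, 0.052, 0.001, 0.007]
contact_force: [-0.0, -0.2, -1.5]
gripper_width: 8.6
```

```bash
python3 - <<'E'
from h import *
tilt(); s=arm.read_state(); print(s["contact_force"],s["wrist_torque"])
E
```

```text
tilt [ 0.002  -0.0142] psi 0.105 p [545.7  21.1  74.3] j [ 0.3436  0.4193 -0.3954  0.0204 -0.7591  1.3172]
[-0.02221957 -0.17701965 -1.53454885] [ 0.22484432 -0.13395598  0.04463612]
```

send_rows([
  [[0,0,0,0.12,0],[0,0,0,0.12,0],[0,0,0,0.12,0],[0,0,0,0.12,0],[0,0,0,0.12,0]],
])

```text
clock: 35.35
position: [545.5, 20.5, 74.3]
ee_rot: [0.967, -0.256, 0.003, 0.007]
contact_force: [0.2, -0.8, -2.2]
gripper_width: 9.0
```

```bash
cat >> h.py <<'E'
def kt():
    tilt(); s=arm.read_state(); print(s["contact_force"].round(1),s["wrist_torque"].round(2),round(s["gripper_width"],1),round(s["clock"],1))
E
python3 -c "
from h import *
kt()"
```

```text
tilt [ 0.002  -0.0141] psi -0.518 p [545.5  20.5  74.3] j [ 0.3425  0.419  -0.3958  0.0203 -0.7589  0.6954]
[ 0.2 -0.8 -2.2] [0.13 0.03 0.08] 9.0 35.4
```

Steady, with the full turn tracked. I'll keep winding.

send_rows([
  [[0,0,0,0.12,0],[0,0,0,0.12,0],[0,0,0,0.12,0],[0,0,0,0.12,0],[0,0,0,0.12,0],[0,0,0,0.12,0],[0,0,0,0.12,0],[0,0,0,0.12,0],[0,0,0,0.12,0],[0,0,0,0.12,0]],
])

```text
clock: 36.18
position: [544.2, 19.9, 74.3]
ee_rot: [-0.634, 0.773, -0.005, -0.004]
contact_force: [0.0, -0.2, -1.7]
gripper_width: 8.9
```

send_rows([
  [[0,0,0,0.12,0],[0,0,0,0.12,0],[0,0,0,0.12,0],[0,0,0,0.12,0],[0,0,0,0.12,0],[0,0,0,0.12,0],[0,0,0,0.12,0],[0,0,0,0.12,0],[0,0,0,0.12,0],[0,0,0,0.12,0]],
])

```text
clock: 37.02
position: [543.3, 21.0, 74.3]
ee_rot: [-0.062, 0.998, -0.004, 0.0]
contact_force: [-1.3, -0.4, -1.4]
gripper_width: 9.3
```

```bash
python3 -c "
from h import *
kt()"
```

```text
tilt [ 0.0009 -0.0084] psi -3.018 p [543.3  21.   74.3] j [ 0.3416  0.4164 -0.3973  0.012  -0.7591 -1.7977]
[-1.3 -0.4 -1.4] [0.33 0.02 0.18] 9.3 37.0
```

send_rows([
  [[0,0,0,0,0.6],[0,0,0,0,0.6],[0,0,0,0,0.6],[0,0,0,0,0.6],[0,0,0,0,0.6],[0,0,-0.8,0,0.6],[0,0,-1.2,0,0.6],[0,0,-1.5,0,0.6],[0,0,-1.5,0,0.6],[0,0,-0.5,0,0.6]],
])

```text
clock: 37.85
position: [542.9, 21.3, 132.9]
ee_rot: [-0.067, 0.998, -0.005, -0.001]
contact_force: [0.5, 0.0, 0.8]
gripper_width: 51.2
```

send_rows([
  [[0,0,0,-0.122,0.6],[0,0,0,-0.122,0.6],[0,0,0,-0.122,0.6],[0,0,0,-0.122,0.6],[0,0,0,-0.122,0.6],[0,0,0,-0.122,0.6],[0,0,0,-0.122,0.6],[0,0,0,-0.122,0.6],[0,0,0,-0.122,0.6],[0,0,0,-0.122,0.6]],
])

```text
clock: 38.68
position: [543.6, 21.7, 137.4]
ee_rot: [-0.639, 0.769, -0.005, -0.0]
contact_force: [-0.3, -0.7, -0.1]
gripper_width: 51.5
```

send_rows([
  [[0,0,0,-0.122,0.6],[0,0,0,-0.122,0.6],[0,0,0,-0.122,0.6],[0,0,0,-0.122,0.6],[0,0,0,-0.122,0.6],[0,0,0,-0.122,0.6],[0,0,0,-0.122,0.6],[0,0,0,-0.122,0.6],[0,0,0,-0.122,0.6],[0,0,0,-0.122,0.6]],
])

```text
clock: 39.52
position: [542.3, 21.6, 138.0]
ee_rot: [0.968, -0.25, 0.003, 0.003]
contact_force: [-0.2, 0.6, 0.1]
gripper_width: 51.0
```

send_rows([
  [[0,0,0,-0.122,0.6],[0,0,0,-0.122,0.6],[0,0,0,-0.122,0.6],[0,0,0,-0.122,0.6],[0,0,0,-0.12,0.6],[0,0,0,0,0.6]],
])

```text
clock: 40.02
position: [541.6, 21.5, 138.4]
ee_rot: [0.998, 0.062, 0.002, 0.003]
contact_force: [0.3, 0.2, 1.3]
gripper_width: 51.2
```

```bash
python3 - <<'E'
from h import *
kt()
im,d,P=cloud("wrist"); p=P.reshape(-1,3)
q=p[(abs(p[:,2]-101)<4)&(np.hypot(p[:,0]-545,p[:,1]-21)<28)]
r=cv2.minAreaRect(q[:,:2].astype(np.float32)); print(len(q),np.median(q,0).round(1),r)
plan((545,20.8,73),0.13,4)
E
```

```text
tilt [ 0.0038 -0.0065] psi 0.123 p [541.6  21.5 138.4] j [ 0.3432  0.3311 -0.3327  0.0094 -0.9056  1.345 ]
[0.3 0.2 1.3] [-0.01 -0.    0.01] 51.2 40.0
821 [547.1  21.2 101.4] ((545.5272216796875, 21.081825256347656), (41.398799896240234, 9.968141555786133), 7.4750871658325195)
at [541.5  21.5 138.4] psi 0.119 w 51.2 F [0.  0.7 1.3] n 4 t 40.1
toolz [ 0.004 -0.007 -1.   ]
[0.08, 0.03, 1.64, -0.0]
[0.08, 0.03, 1.64, -0.0]
[0.08, 0.03, 1.64, -0.0]
[0.08, 0.03, 1.64, -0.0]
```

send_rows([
  [[0.3,0,0.8,0,0.6],[0.1,0,1.8,0,0.6],[0,0,1.8,0,0.6],[0,0,1.2,0,0.6],[0,0,0.4,0,0.6],[0,0,0,0,0.6]],
])

```text
clock: 40.57
position: [547.4, 21.9, 75.2]
ee_rot: [0.999, 0.052, 0.003, 0.003]
contact_force: [-0.4, -0.0, 1.2]
gripper_width: 51.5
```

send_rows([
  [[-0.2,0,0,-0.02,0.6],[0,0,0,0,0],[0,0,0,0,0],[0,0,0,0,0],[0,0,0,0,0],[0,0,0,0,0],[0,0,0,0,0]],
])

```text
clock: 41.15
position: [546.5, 21.4, 76.8]
ee_rot: [0.998, 0.062, 0.005, 0.003]
contact_force: [0.8, 0.2, -3.1]
gripper_width: 9.1
```

send_rows([
  [[0,0,0,0.12,0],[0,0,0,0.12,0],[0,0,0,0.12,0],[0,0,0,0.12,0],[0,0,0,0.12,0],[0,0,0,0.12,0],[0,0,0,0.12,0],[0,0,0,0.12,0],[0,0,0,0.12,0],[0,0,0,0.12,0]],
])

```text
clock: 41.98
position: [545.4, 19.4, 76.8]
ee_rot: [0.846, -0.533, 0.005, 0.002]
contact_force: [0.4, -0.5, -2.3]
gripper_width: 9.0
```

send_rows([
  [[0,0,0,0.12,0],[0,0,0,0.12,0],[0,0,0,0.12,0],[0,0,0,0.12,0],[0,0,0,0.12,0],[0,0,0,0.12,0],[0,0,0,0.12,0]],
])

```text
clock: 42.57
position: [543.7, 19.3, 76.8]
ee_rot: [-0.541, 0.841, -0.005, -0.001]
contact_force: [0.7, 0.4, -2.2]
gripper_width: 8.8
```

```bash
python3 -c "
from h import *
kt()"
```

```text
tilt [ 0.003  -0.0101] psi -1.998 p [543.7  19.3  76.8] j [ 0.3395  0.4125 -0.3968  0.0153 -0.7621 -0.7782]
[ 0.7  0.4 -2.2] [0.01 0.14 0.18] 8.8 42.6
```

send_rows([
  [[0,0,0,0.06,0],[0,0,0,0.06,0],[0,0,0,0.06,0]],
])

```text
clock: 42.82
position: [543.5, 19.4, 76.8]
ee_rot: [-0.46, 0.888, -0.005, -0.002]
contact_force: [0.1, -1.6, -2.5]
gripper_width: 9.0
```

```bash
python3 -c "
from h import *
kt()"
```

```text
tilt [ 0.002  -0.0111] psi -2.186 p [543.5  19.4  76.8] j [ 0.3403  0.4125 -0.397   0.0161 -0.7631 -0.9669]
[ 0.1 -1.6 -2.5] [-0.02  0.02  1.25] 9.0 42.8
```

send_rows([
  [[0,0,0,0.06,0],[0,0,0,0.06,0],[0,0,0,0.06,0]],
])

```text
clock: 43.07
position: [543.4, 19.4, 77.1]
ee_rot: [-0.39, 0.921, -0.008, -0.003]
contact_force: [-0.0, 0.0, -2.6]
gripper_width: 8.8
```

```bash
python3 -c "
from h import *
kt()"
```

```text
tilt [ 0.0004 -0.0179] psi -2.341 p [543.4  19.4  77.1] j [ 0.3436  0.4129 -0.3988  0.0246 -0.7649 -1.1318]
[-0.   0.  -2.6] [0.22 0.26 3.62] 8.8 43.1
```

Wrist torque rose from 0.18 to 3.6 N m, so the key is at its stop. I'll release, back off and check.

send_rows([
  [[0,0,0,-0.06,0],[0,0,0,0,0.6],[0,0,0,0,0.6],[0,0,0,0,0.6],[0,0,0,0,0.6],[0,0,0,0,0.6],[0,0,-1,0,0.6],[0,0,-2,0,0.6],[0,0,-2.5,0,0.6],[0,0,-2.5,0,0.6]],
])

```text
clock: 43.9
position: [540.1, 20.4, 157.2]
ee_rot: [-0.418, 0.908, -0.008, -0.01]
contact_force: [1.1, 0.2, 1.1]
gripper_width: 51.5
```

send_rows([
  [[0,0,-2.5,0,0.6],[0,0,-2.5,0,0.6],[0,0,0,0,0.6],[0,0,0,0,0.6]],
])

```text
clock: 44.23
position: [543.4, 21.6, 219.9]
ee_rot: [-0.417, 0.909, -0.009, -0.002]
contact_force: [-0.1, -0.1, -0.4]
gripper_width: 51.3
```

```bash
python3 - <<'E'
from h import *
kt()
im,d,P=cloud("wrist"); p=P.reshape(-1,3)
q=p[(abs(p[:,2]-101)<4)&(np.hypot(p[:,0]-545,p[:,1]-21)<28)]
r=cv2.minAreaRect(q[:,:2].astype(np.float32)); print(len(q),r)
v=q[:,:2]-q[:,:2].mean(0); w=np.linalg.svd(v,full_matrices=False)[2][0]; print("wing deg",np.degrees(np.arctan2(w[1],w[0])), "expected",np.degrees(0.115-5.4)%180)
im2,d2,T=cloud("scene"); cv2.imwrite("pics/v7.png",cv2.resize(np.vstack([im2,im]),(480,600)))
s=T[110:200,150:300].reshape(-1,3); s=s[(s[:,0]>495)&(s[:,0]<615)&(s[:,1]<-150)&(s[:,1]>-395)]; print("lid z",np.nanpercentile(s[:,2],[5,50,95]))
E
```

```text
tilt [ 0.0036 -0.0186] psi -2.282 p [543.4  21.6 219.9] j [ 0.3487  0.2546 -0.2201  0.021  -1.0992 -1.0696]
[-0.1 -0.1 -0.4] [ 0.06 -0.01  0.01] 51.3 44.2
420 ((544.5131225585938, 20.909461975097656), (41.24215316772461, 9.992576599121094), 57.504119873046875)
wing deg 57.58929308626359 expected 57.19180527335993
lid z [77.20551916 80.27889884 83.27924721]
```

View pics/v7.png

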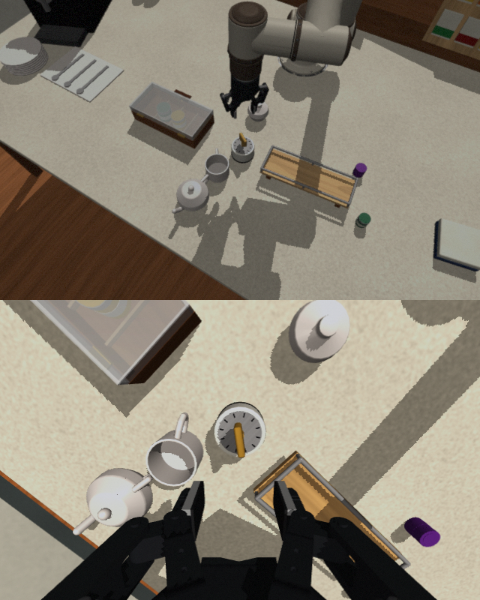

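The scene view shows the lid shut at (172,108), the rack empty, and the teapot, mug and sugar bowl where they were. The wing reads 57.6° against 57.2° expected at the stop, and the robot touches nothing.

```bash
python3 -c "
from h import *
print(job.job_done())"
```

```text
the job is handed in; nothing more can be done
None
```

The job is done and handed in at about 44 s on the robot's clock. Only the green and yellow tins were present. I lifted each over the rack's rail and stood it in its own compartment in the middle of the chest. I then pressed the lid shut, and wound the key clockwise last, in two grips.

**Last checks**
- **Tins:** both tops read 63 mm, so they stand flat on the chest floor. They still looked upright through the lid once it was shut.
- **Lid:** it stayed down after I let go, and again in the final picture, with its face at about 80 mm.
- **Key:** the twisting force rose sharply from 0.18 to 3.6 N m at the end, which marks the stop. Its wing then lay at 57.6°, against 57.2° worked out for fully wound.
- **Left alone:** the teapot, mug, sugar bowl and look-alikes appear unmoved in the pictures; I did not re-measure them.

**What went wrong:** fast moves gradually tilted the tool, up to about 10° while the gripper was empty. I worked it back to near vertical before gripping the yellow tin and the key. The green tin was carried and set down about 4° off vertical, but it settled upright on release.

No check failed. The small key difference is within measuring error, and I saw no sign of a tin being knocked aside.

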